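# Load headspace vials into a spring-loaded magazine

### The arm

A 6-joint arm with a two-finger parallel gripper is mounted at the origin on a cart in front of the work surface, level with it; the furniture and walls round the work are solid. World frame = base frame: x ahead of the robot, y to its left, z up, the work surface at z = 0. Lengths are in m, angles in rad, forces in N, time in s.
With the tool pointing down it reaches from about 0.35 to 0.975 m from the base axis. Payload 17.4 kg.
Tool frame: the origin (TCP) lies midway between the tips of the shut fingers; the grasp point (between the pads) lies 19 mm behind it; z points along the fingers, y is the line along which they close (so a half turn about z gives the same grasp; the last joint's range is limited). The gripper opens to 85 mm and grips with 20 to 120 N. Pads are 22 mm wide; open, the fingers measure 114 mm over their backs; the gripper's body (76 mm by 85 mm) begins 54 mm behind the grasp point. The pads swing forward as they close: fully open they stand 13 mm farther back than shut.
Start: joints at [-1.366, 0.116, 1.442, -0, 1.584, -0.038], TCP at [0.162, -0.655, 0.199] pointing down, gripper open.
Joint ranges: [-2.83, 2.83], [-0.83, 2.19], [0.07, 2.5], [-1.14, 4.28], [0.01, 3], [-2.97, 2.97]. Speed limits (rad/s): [1.89, 1.89, 2.22, 3.14, 3.14, 3.14].

### API

Orientations are given as a unit quaternion [x, y, z, w].
In Python, from workcell import arm, eoat, planner, viewer gives the robot as it stands. The module is installed in compiled form; this text tells all that it offers. Calls block until the motion is done:
- arm.move_pose(position, orientation): joint-space move of the TCP to a pose.
- arm.movel(position, velocity=0.15, orientation=None, stop_force=None): straight line of the TCP; orientation=None keeps the orientation; velocity is the mean speed in m/s. With stop_force (N) it stops when the force on the tool has changed by that much, and returns True; else False.
- arm.goto_joints(angles): joint-space move.
- eoat.move_gripper(opening, newtons=None): finger opening in m; newtons is the grip in N (None keeps the last); returns when the fingers have stopped.
- arm.hold(seconds).
- planner.inverse_kinematics(position, orientation): joint angles nearest the present ones, or None.
- viewer.capture(name): name is "scene" or "top" or "wrist"; returns the picture (420x560x3 uint8, red, green, blue); there is no depth.
- viewer.calibration(name): a dict with "mtx" (3x3 intrinsics, pixels), "camera_from_world" (4x4, takes a point from world to camera coordinates). Camera axes: x right, y up, looking along -z (the intrinsics and any distortion apply to the point x, -y, -z); pixel columns grow to the right and rows downward; lengths in m; the calibration is good to about 2 mm. The wrist camera is an equidistant fisheye: a pixel r from the principal point sees the ray r / f radians off the axis. A picture is of the moment at which its call begins: read the wrist's pose just before it. calibration takes no time and is no camera call; for the wrist camera it gives the pose at the moment of the call.
A pose or a line that the arm cannot do raises arm.IKError and nothing moves.
- arm.sign_off(): hands the job in; it is judged then, once.
Trained networks look in the newest picture that a camera, given by its name, has taken for a name from the list of things; names that differ only in an ending like _2 or _b are one class to them, and where a whole thing is asked for, a point or a joint stands for the part that bears it (a point fixed in the world has none). Each returns a list of dicts, best first, with "conf" (0 to 1); they miss things now and then, are a little off and sometimes report something else, mostly with a low value. They report only what shows in the picture. A call takes as long as a camera call. They do not tell look-alikes from the thing itself.
- viewer.cut_out(camera, thing): "mask" (420x560 bool, what is visible of it) and "rect" ([left, top, right, bottom] in pixels, round what is visible of it).
Readings, each from a call of its own:
- arm.get_time_s(): time.
- arm.get_joint_pos(): joint angles.
- arm.get_joint_velocities(): joint speeds.
- arm.get_tau(): joint torques, N m.
- arm.get_eef_pos(): TCP position.
- arm.get_tcp_rot(): TCP orientation.
- arm.get_force(): force on the tool from outside, world axes, zero at the start.
- arm.get_ft_torque(): the same for the moment, N m.
- arm.get_opening(): finger opening in m.
- arm.get_grip_force(): force on a finger pad.
Only numpy, scipy, OpenCV 4.12 (cv2) and the standard library are available. Lean on these libraries where they do the work, as an engineer would, in place of code of your own. Each camera call takes 0.05 s, during which the arm holds its last target. There are 200 camera calls.

### The job

Load the three wide headspace vials into the spring-loaded vial magazine, one at a time: push each one, upright, in through the mouth past the two sprung lips until the lips snap shut behind it. The short vial goes in first, so that it ends up deepest, then the two tall ones in either order. Keep the vials upright all the time, and leave the other things on the bench, the small thin vials too, where they stand.

Things in the scene. Friction and masses are not known exactly. Their poses are not given: they have to be found in the camera images.
- magazine: Low aluminium and grey vial magazine fixed to the bench, base plate 175x66x4 mm, mouth roughly toward the robot. Origin: at bench height under the mouth, on the channel's centre line between the two lip hinges. x axis points along the channel INTO the magazine, z up. Channel 26.6 mm wide, open on top, floor 4 mm and walls 22 mm above the bench; only the back (x over 94 mm) is higher (30 mm).
- magazine_apron (a point): Point on the flat floor plate in front of the mouth, at magazine x = -32 mm, 4 mm above the bench, on the centre line; the plate starts at x = -43 mm. Flared guides, 22 mm high, lead from x = -23 mm into the channel. A vial held with the fingertips over 22 mm above the bench moves straight in along x from here, best 2 to 4 mm clear of the floor (pressed on it, it drags).
- magazine_push (a point): Point on the channel floor at magazine x = 24 mm, 4 mm above the bench. A vial whose centre is pushed to here or a little beyond (17 mm is the least, 30 mm does no harm) lets the lips shut behind it, then springs back to rest on them at x = 14.5 mm. Vials already in are pushed back before it, to rest at x = 37.3 and 60.1 mm.
- lip_left (a joint): Left sprung steel lip at the mouth (hinge 15 mm left of the centre line; 9 mm long, slanting inward): 0 = shut, grows to about 1 rad as a vial pushes it inward and aside; a weak spring shuts it. It does not open outward.
- lip_right (a joint): Right sprung steel lip, mirror image of the left one: 0 = shut, about 1 rad = pushed open.
- follower (a joint): White spring-loaded follower block in the channel: 0 = empty magazine (its face then 12 mm behind the mouth), grows in m as it is pushed back; about 0.014 with one vial, 0.037 with two, 0.060 with three, stop at 0.075. It pushes back with about 1.3 N empty to 2.8 N full; it is 17 mm wide above the walls and stands 39 mm above the bench.
- vial_short_mid (a point): Centre (half-way up, 25 mm over its underside) of the short headspace vial: clear glass, white cap, upright, 22.8 mm diameter, 50 mm high, about 25 g. z axis = the vial's axis.
- vial_tall_a_mid (a point): Centre (half-way up, 38.5 mm over its underside) of one tall headspace vial: clear glass, white cap, upright, 22.8 mm diameter, 77 mm high, about 30 g. z axis = the vial's axis.
- vial_tall_b_mid (a point): Centre (half-way up, 38.5 mm over its underside) of the other tall headspace vial, alike in size. Gripped high up by two fingers, a tall vial swings between them and lags at the foot as it is pushed in; gripped firmly a little above the magazine's walls it stays upright.
- septa_jar: Bystander: plastic jar with green screw lid, 40 mm diameter, 47 mm high; origin at the centre of its underside.
- beaker: Bystander: small glass beaker, 48 mm diameter, 58 mm high; origin at the centre of its underside.
- ferrule_tin: Bystander: flat round white tin, 55 mm diameter, 18 mm high; origin at the centre of its underside.
- small_vial_a: Bystander: small thin vial, 12 mm diameter, 33 mm high, upright; origin at the centre of its underside.
- small_vial_b: Bystander: another small thin vial, 12 mm diameter, 33 mm high, upright; origin at the centre of its underside.
- amber_bottle: Bystander: amber glass bottle with white cap, 48 mm diameter, 102 mm high; origin at the centre of its underside.
- tube_union: Bystander: steel tube fitting lying on the bench, 16 x 36 x 14 mm; origin at the centre of its underside.
There are look-alikes about, which are no part of the job. What is shaped like the part that bears vial_tall_a_mid but orange or yellow is not meant. What is shaped like the part that bears vial_short_mid but purple is not meant.

How it is judged:
By the outcome, as a careful person would: the job done as asked, in the order asked, and still so for the second after the job is handed in, with the robot touching nothing.
It also fails if it takes over 72 s, if anything falls off the work surface, if the arm or the gripper's body presses on something with over 40 N, if the wrist force passes 120 N, or if a joint passes its speed limit or range.

## Working session

There is one attempt and no reset: what is moved stays moved. The work goes in short steps, each a Python script; the robot and the scene stay as the last script left them, time stands still between calls to the robot, and variables do not carry over. Pictures are saved under pics/ and viewed, at most 10 in all, crops included, and the job is handed in when it is done.

```bash
mkdir -p pics
python3 - <<'E'
from workcell import arm, eoat, planner, viewer
import cv2, numpy as np
for n in ("scene","top"):
    im=viewer.capture(n); cv2.imwrite(f"pics/{n}0.png",im[:,:,::-1])
    c=viewer.calibration(n); print(n,c)
    for t in ("magazine","vial_short_mid","vial_tall_a_mid","follower","lip_left","small_vial_a","septa_jar","beaker","ferrule_tin","amber_bottle","tube_union"):
        for d in viewer.cut_out(n,t):
            if d["conf"]>.2: print(t,round(d["conf"],2),d["rect"])
print(arm.get_time_s(), arm.get_tcp_rot())
E
```

```text
scene {'mtx': array([[531.50590994,   0.        , 278.80003228],
       [  0.        , 531.50590994, 204.79213755],
       [  0.        ,   0.        ,   1.        ]]), 'camera_from_world': array([[-0.71436555, -0.69957437, -0.01666005,  0.30658756],
       [ 0.4138609 , -0.44156937,  0.79607515, -0.2479012 ],
       [-0.56427034,  0.56179372,  0.60496842, -0.82089751],
       [ 0.        ,  0.        ,  0.        ,  1.        ]])}
magazine 0.94 [185.3, 195.0, 249.6, 261.0]
vial_short_mid 0.57 [210.1, 210.1, 229.2, 233.9]
vial_short_mid 0.53 [145.1, 261.9, 159.2, 287.3]
vial_short_mid 0.28 [175.0, 296.9, 192.4, 311.3]
vial_tall_a_mid 0.9 [286.7, 175.9, 295.7, 208.7]
vial_tall_a_mid 0.68 [331.9, 145.0, 339.2, 173.3]
vial_tall_a_mid 0.51 [310.7, 126.1, 321.9, 160.7]
follower 0.77 [207.5, 208.7, 228.3, 231.6]
small_vial_a 0.25 [192.6, 195.8, 247.8, 256.6]
beaker 0.96 [306.3, 162.0, 325.2, 196.8]
beaker 0.66 [143.4, 262.6, 159.8, 289.9]
amber_bottle 0.79 [262.0, 130.0, 283.9, 179.9]
tube_union 0.53 [173.2, 297.9, 191.6, 312.6]
top {'mtx': array([[434.50191408,   0.        , 277.0097886 ]
[... 244 characters left out ...]
42],
       [-0.17930367, -0.0026497 ,  0.98379021, -1.13228548],
       [ 0.        ,  0.        ,  0.        ,  1.        ]])}
magazine 0.6 [227.2, 150.9, 269.4, 218.3]
vial_short_mid 0.54 [173.4, 190.2, 184.6, 198.0]
vial_short_mid 0.42 [239.0, 168.3, 254.9, 192.8]
vial_short_mid 0.26 [319.9, 147.3, 340.4, 170.9]
vial_tall_a_mid 0.43 [370.1, 159.6, 377.7, 177.2]
follower 0.44 [241.9, 186.3, 247.5, 190.5]
small_vial_a 0.71 [369.0, 252.2, 383.0, 269.9]
septa_jar 0.49 [368.6, 254.3, 383.5, 270.5]
beaker 0.5 [322.6, 191.9, 345.4, 212.3]
ferrule_tin 0.72 [374.3, 195.5, 400.3, 217.7]
amber_bottle 0.53 [319.5, 149.2, 338.3, 173.5]
1.2 [9.92641544e-01 1.21089904e-01 3.75345453e-06 5.88893898e-06]
```

Run:
```python
import cv2, numpy as np
s=cv2.imread("pics/scene0.png"); t=cv2.imread("pics/top0.png")
cv2.imwrite("pics/s1.png",cv2.resize(s[100:340,120:440],None,fx=2.5,fy=2.5,interpolation=cv2.INTER_CUBIC))
cv2.imwrite("pics/t1.png",cv2.resize(t[130:330,150:410],None,fx=3,fy=3,interpolation=cv2.INTER_CUBIC))
```

```text
(no output)
```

View pics/s1.png

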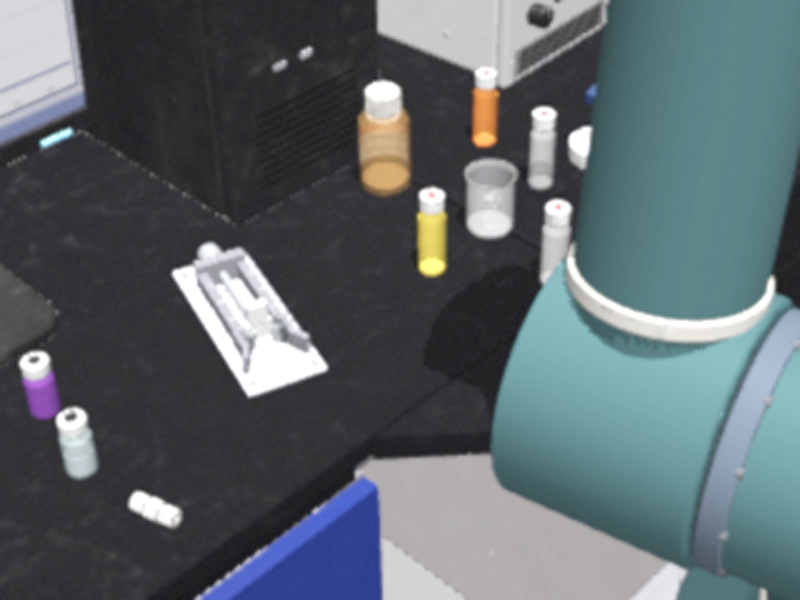

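View pics/t1.png

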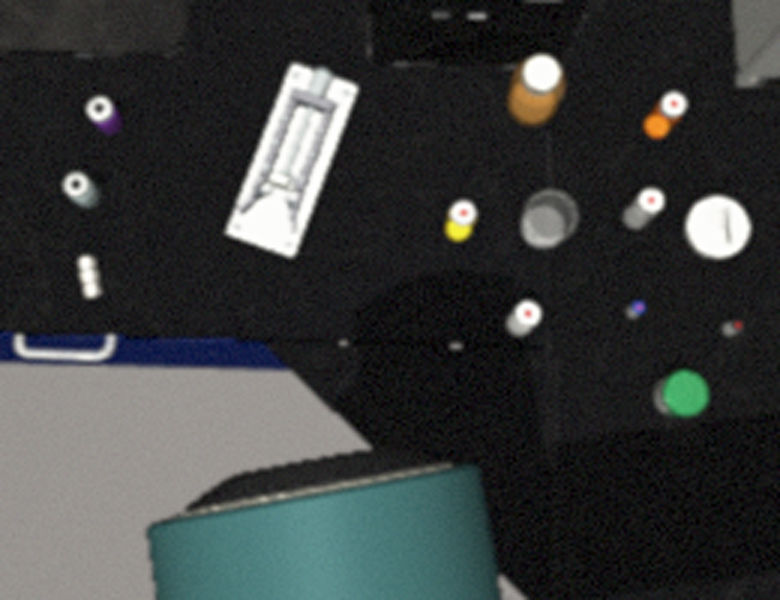

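The views show the clear short vial's cap at top ≈(175.7,191.7), with the purple look-alike above it. The clear tall caps are at ≈(326,234.7) and ≈(367,197); orange and yellow are look-alikes. The magazine plate corners are at about (225,208), (248,216), (269,159) and (248,151), with the mouth toward the robot. Next I turn these into positions.

```bash
cat > h.py <<'E'
from workcell import arm, eoat, planner, viewer
import cv2, numpy as np
from scipy.spatial.transform import Rotation as R
def ray(c,uv,fish=False):
    K=c["mtx"];T=c["camera_from_world"]
    a=(uv[0]-K[0,2])/K[0,0];b=(uv[1]-K[1,2])/K[1,1]
    if fish:
        r=np.hypot(a,b);s=np.sin(r)/max(r,1e-9);d=np.array([a*s,-b*s,-np.cos(r)])
    else: d=np.array([a,-b,-1.])
    return -T[:3,:3].T@T[:3,3], T[:3,:3].T@d
def onz(c,uv,z,fish=False):
    o,d=ray(c,uv,fish);return (o+d*(z-o[2])/d[2])[:2]
def proj(c,p,fish=False):
    K=c["mtx"];T=c["camera_from_world"];q=T[:3,:3]@p+T[:3,3];q=np.array([q[0],-q[1],-q[2]])
    if fish:
        h=np.hypot(q[0],q[1]);r=np.arctan2(h,q[2]);ab=q[:2]*r/max(h,1e-9)
    else: ab=q[:2]/q[2]
    return ab*K[0,0]+K[:2,2]
def quat(yaw):  # tool down; tool y axis (closing) at world angle yaw
    y=np.array([np.cos(yaw),np.sin(yaw),0]);z=np.array([0,0,-1.]);x=np.cross(y,z)
    return R.from_matrix(np.c_[x,y,z]).as_quat()
E
python3 - <<'E'
from h import *
c=viewer.calibration("top");cs=viewer.calibration("scene")
P={}
for n,uv,z in [("short",(175.5,191.5),.05),("tallA",(325.8,234.5),.077),("tallB",(366.8,196.8),.077),("yellow",(304,201),.077),("beaker",(333,202),.03),("orange",(374,164.5),.077),("tin",(389,206),.018),("sva",(362,233),.033),("svb",(395,239),.033),("jar",(378.5,261),.047),("bottle",(330.5,154),.102),("union",(180,222),.01),("purple",(183,166),.05)]:
    p=onz(c,uv,z);print(n,p.round(3),"scene px",proj(cs,np.r_[p,z]).round(0), "r",np.hypot(*p).round(3))
k=[onz(c,(150+u/3,130+v/3),.004) for u,v in [(225,235),(294,257),(358,88),(293,63)]]
print(np.round(k,4),[np.linalg.norm(k[i]-k[i-1]).round(4) for i in range(4)])
a=(k[0]+k[1])/2;b=(k[2]+k[3])/2;d=(b-a)/np.linalg.norm(b-a);print("axis",np.degrees(np.arctan2(d[1],d[0])),"origin",a+d*.043)
print(viewer.calibration("wrist"),arm.get_eef_pos())
E
```

```text
short [0.507 0.246] scene px [149. 265.] r 0.564
tallA [ 0.398 -0.158] scene px [343. 181.] r 0.428
tallB [ 0.501 -0.265] scene px [338. 144.] r 0.567
yellow [ 0.485 -0.1  ] scene px [293. 177.] r 0.495
beaker [ 0.494 -0.182] scene px [315. 177.] r 0.526
orange [ 0.589 -0.286] scene px [314. 128.] r 0.655
tin [ 0.489 -0.339] scene px [360. 155.] r 0.595
sva [ 0.41 -0.26] scene px [367. 176.] r 0.486
svb [ 0.396 -0.349] scene px [395. 163.] r 0.528
jar [ 0.335 -0.301] scene px [407. 177.] r 0.45
bottle [ 0.607 -0.166] scene px [273. 135.] r 0.63
union [0.43  0.238] scene px [183. 301.] r 0.491
purple [0.579 0.231] scene px [134. 243.] r 0.623
[[ 0.4728  0.1159]
 [ 0.4538  0.0509]
 [ 0.6182 -0.0036]
 [ 0.6412  0.0591]] [np.float64(0.1778), np.float64(0.0677), np.float64(0.1732), np.float64(0.0668)]
axis -18.49088622256288 origin [0.50404499 0.06973773]
{'mtx': array([[325.1922621 ,   0.        , 277.45202817],
       [  0.        , 325.1922621 , 212.57852156],
       [  0.        ,   0.        ,   1.        ]]), 'camera_from_world': array([[ 2.40581113e-01, -9.70629036e-01, -4.60680316e-05,
        -6.74315550e-01],
       [ 9.36504964e-01,  2.32135559e-01, -2.62814639e-01,
         3.32110313e-02],
       [ 2.55106214e-01,  6.31850954e-02,  9.64846342e-01,
        -3.78965344e-01],
       [ 0.00000000e+00,  0.00000000e+00,  0.00000000e+00,
         1.00000000e+00]])} [ 0.16227236 -0.65521218  0.1988201 ]
```

Run:
```python
from h import *
for yaw in (71.5,-108.5):
    for p in [(.47,.08),(.527,.062),(.507,.246),(.398,-.158),(.501,-.265)]:
        for z in (.02,.13):
            j=planner.inverse_kinematics([*p,z],quat(np.radians(yaw)));print(yaw,p,z,None if j is None else np.round(j,2))
```

```text
71.5 (0.47, 0.08) 0.02 [ 0.12 -0.22  2.06 -0.    1.3  -1.13]
71.5 (0.47, 0.08) 0.13 [ 0.12 -0.3   1.94 -0.    1.5  -1.13]
71.5 (0.527, 0.062) 0.02 [ 0.07 -0.09  1.95 -0.    1.28 -1.18]
71.5 (0.527, 0.062) 0.13 [ 0.07 -0.18  1.84 -0.    1.48 -1.18]
71.5 (0.507, 0.246) 0.02 [ 0.41 -0.02  1.88 -0.    1.28 -0.84]
71.5 (0.507, 0.246) 0.13 [ 0.41 -0.1   1.77 -0.    1.47 -0.84]
71.5 (0.398, -0.158) 0.02 [-0.44 -0.34  2.16 -0.    1.33 -1.69]
71.5 (0.398, -0.158) 0.13 [-0.44 -0.42  2.03 -0.    1.53 -1.69]
71.5 (0.501, -0.265) 0.02 [-0.53 -0.01  1.87 -0.    1.28 -1.78]
71.5 (0.501, -0.265) 0.13 [-0.53 -0.09  1.76 -0.    1.47 -1.78]
-108.5 (0.47, 0.08) 0.02 [ 0.12 -0.22  2.06 -0.    1.3   2.01]
-108.5 (0.47, 0.08) 0.13 [ 0.12 -0.3   1.94 -0.    1.5   2.01]
-108.5 (0.527, 0.062) 0.02 [ 0.07 -0.09  1.95 -0.    1.28  1.96]
-108.5 (0.527, 0.062) 0.13 [ 0.07 -0.18  1.84 -0.    1.48  1.96]
-108.5 (0.507, 0.246) 0.02 [ 0.41 -0.02  1.88 -0.    1.28  2.3 ]
-108.5 (0.507, 0.246) 0.13 [ 0.41 -0.1   1.77 -0.    1.47  2.3 ]
-108.5 (0.398, -0.158) 0.02 [-0.44 -0.34  2.16 -0.    1.33  1.46]
-108.5 (0.398, -0.158) 0.13 [-0.44 -0.42  2.03 -0.    1.53  1.46]
-108.5 (0.501, -0.265) 0.02 [-0.53 -0.01  1.87 -0.    1.28  1.36]
-108.5 (0.501, -0.265) 0.13 [-0.53 -0.09  1.76 -0.    1.47  1.36]
```

```bash
python3 - <<'E'
from h import *
import pickle
q=quat(np.radians(71.5)); out={}
print(arm.get_time_s())
for n,p in [("w_tall",(.47,-.21,.2)),("w_mag",(.51,.11,.2))]:
    arm.move_pose(p,q); arm.hold(.15)
    c=viewer.calibration("wrist"); im=viewer.capture("wrist"); cv2.imwrite(f"pics/{n}.png",im[:,:,::-1])
    out[n]=c; print(n,arm.get_time_s(),arm.get_eef_pos().round(4))
    for t in ("vial_tall_a_mid","vial_short_mid","magazine","follower","beaker"):
        for d in viewer.cut_out("wrist",t):
            if d["conf"]>.25: print(t,round(d["conf"],2),d["rect"])
pickle.dump(out,open("cal.pkl","wb"))
E
python3 -c "
import cv2
for n in ('w_tall','w_mag'):
    cv2.imwrite(f'pics/{n}x.png',cv2.resize(cv2.imread(f'pics/{n}.png'),(800,600),interpolation=cv2.INTER_CUBIC))"
```

```text
1.2
w_tall 3.35 [ 0.4699 -0.2104  0.1999]
vial_tall_a_mid 0.94 [362.2, 158.3, 400.4, 189.9]
vial_tall_a_mid 0.76 [235.1, 281.1, 259.5, 326.6]
vial_tall_a_mid 0.66 [224.8, 213.3, 254.4, 252.5]
magazine 0.88 [453.8, 115.9, 511.5, 247.9]
follower 0.95 [484.9, 157.6, 509.4, 217.8]
beaker 0.96 [289.7, 173.0, 334.3, 220.9]
w_mag 5.025 [0.5102 0.1091 0.2   ]
vial_tall_a_mid 0.86 [84.0, 211.5, 127.0, 245.0]
vial_tall_a_mid 0.66 [12.2, 254.3, 49.6, 286.7]
vial_tall_a_mid 0.65 [30.9, 306.8, 62.8, 334.9]
vial_short_mid 0.81 [378.3, 135.8, 410.7, 160.3]
vial_short_mid 0.6 [384.2, 197.4, 410.9, 222.9]
magazine 0.75 [214.9, 156.3, 275.0, 300.9]
follower 0.75 [233.1, 203.7, 258.2, 268.4]
beaker 0.87 [43.1, 222.3, 90.2, 265.5]
beaker 0.36 [376.9, 136.0, 410.0, 156.0]
```

View pics/w_tallx.png

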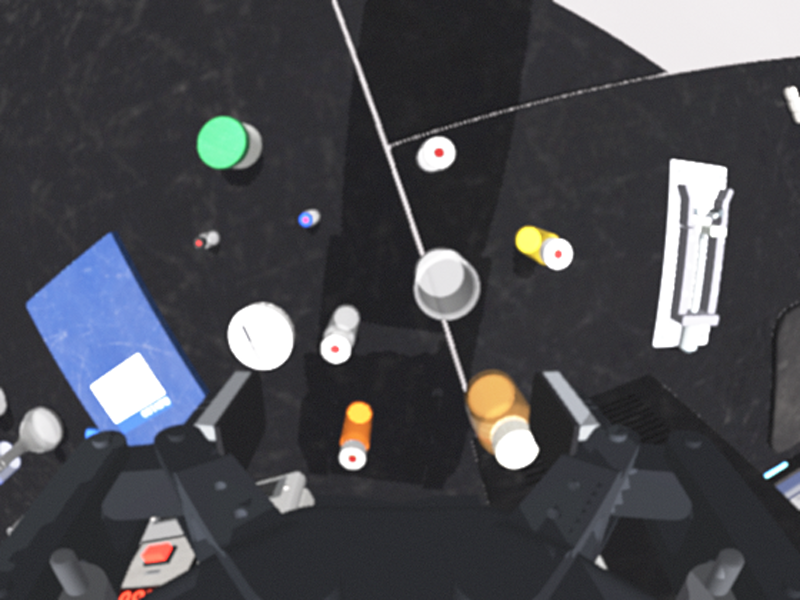

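View pics/w_magx.png

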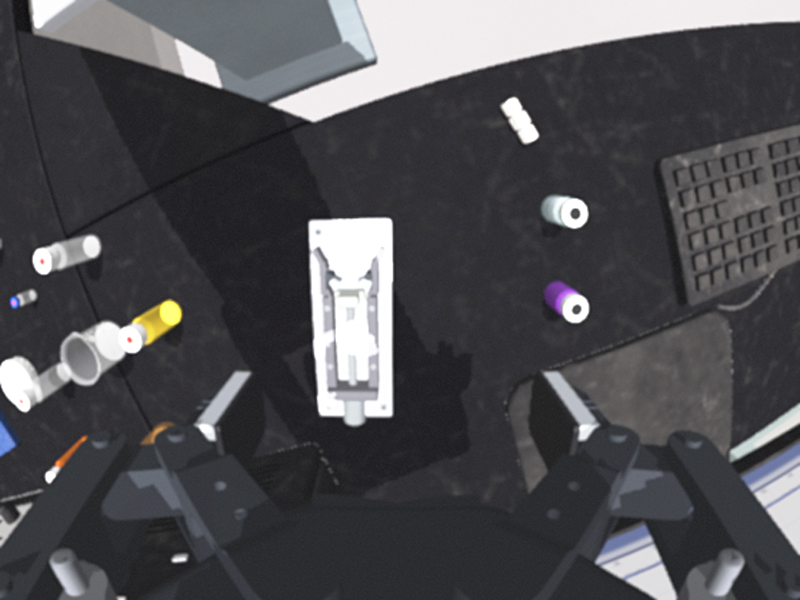

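In the wrist views (800x600), short cap is at (574,214) with purple at (574,308). Tall A is at (438,153) and tall B at (336,349). The magazine corners are (308,220), (391,218), (393,415) and (319,416).

Run:
```python
from h import *
import pickle
C=pickle.load(open("cal.pkl","rb"))
T=cv2.imread("pics/w_tall.png").astype(int);M=cv2.imread("pics/w_mag.png").astype(int)
def dot(im,u,v,red,w=5):
    u=int(u*.7);v=int(v*.7);p=im[v-w:v+w+1,u-w:u+w+1]
    s=np.clip(p[...,2]-p[...,1]-30,0,None) if red else np.clip(150-p.mean(2),0,None)
    yy,xx=np.mgrid[v-w:v+w+1,u-w:u+w+1];print("wt",s.sum());return (xx*s).sum()/s.sum(),(yy*s).sum()/s.sum()
for n,im,k,u,v,z,red in [("A",T,"w_tall",438,153,.077,1),("B",T,"w_tall",336,349,.077,1),("short",M,"w_mag",574,214,.05,0)]:
    px=dot(im,u,v,red); print(n,px,onz(C[k],px,z,True).round(4))
for k,pts in [("w_mag",[(308,220),(391,218),(393,415),(319,416)]),("w_tall",[(671,159),(727,167)])]:
    K=np.array([onz(C[k],(u*.7-.15,v*.7-.15),.004,True) for u,v in pts]);print(K.round(4))
    if len(K)==4:
        print([np.linalg.norm(K[i]-K[i-1]).round(4) for i in range(4)])
        a=(K[0]+K[1])/2;b=(K[2]+K[3])/2;d=(b-a)/np.linalg.norm(b-a);print("axis",np.degrees(np.arctan2(d[1],d[0])),"origin",a+d*.043)
# refine: bright plate corners via Canny-free minAreaRect of plate mask
print(onz(C["w_mag"],(354*.7,387*.7),.022,True))
```

```text
wt 3534
A (np.float64(306.8910582908885), np.float64(106.3786078098472)) [ 0.399  -0.1572]
wt 1915
B (np.float64(234.0751958224543), np.float64(243.96187989556137)) [ 0.5018 -0.265 ]
wt 2225.333333333333
short (np.float64(402.34676452965857), np.float64(149.13061713600962)) [0.5087 0.2488]
[[ 0.4548  0.0534]
 [ 0.4755  0.1173]
 [ 0.642   0.0626]
 [ 0.6225 -0.0024]]
[np.float64(0.1766), np.float64(0.0671), np.float64(0.1753), np.float64(0.0678)]
axis -18.29533153351157 origin [0.50599221 0.07183844]
[[0.4549 0.0534]
 [0.4761 0.1191]]
[0.59709599 0.04348658]
```

```bash
cat >> h.py <<'E'
YAW=np.radians(71.6); Q=quat(YAW)
AX=np.array([np.cos(YAW-np.pi/2),np.sin(YAW-np.pi/2)]); O=np.array([.5060,.0718]); LT=np.array([-AX[1],AX[0]])
def mag(x,lat=0): return O+AX*x+LT*lat
def pick(xy,z=.018):
    eoat.move_gripper(.05)
    arm.move_pose([*xy,.125],Q); arm.movel([*xy,z],.15)
    eoat.move_gripper(.0,60); print("open",arm.get_opening(),"grip",arm.get_grip_force())
def snap(n):
    arm.hold(.1); c=viewer.calibration("wrist"); im=viewer.capture("wrist"); cv2.imwrite(f"pics/{n}.png",cv2.resize(im[:,:,::-1],(800,600),interpolation=cv2.INTER_CUBIC))
    import pickle; pickle.dump(c,open(f"{n}.pkl","wb")); return c
E
python3 - <<'E'
from h import *
pick((.5087,.2488)); p=arm.get_eef_pos(); arm.movel([*p[:2],.06],.15)
arm.move_pose([*mag(-50),.06] if 0 else [*mag(-.045),.055],Q)
snap("g1"); print(arm.get_time_s(),arm.get_opening(),arm.get_eef_pos(),mag(-.045),arm.get_force())
E
```

```text
open -0.00035812502704956966 grip 0.0
9.0917 -8.773333160450192e-05 [0.46353322 0.08681894 0.05480275] [0.46330058 0.08600421] [-1.15990154 -0.10794452  0.52267742]
```

View pics/g1.png

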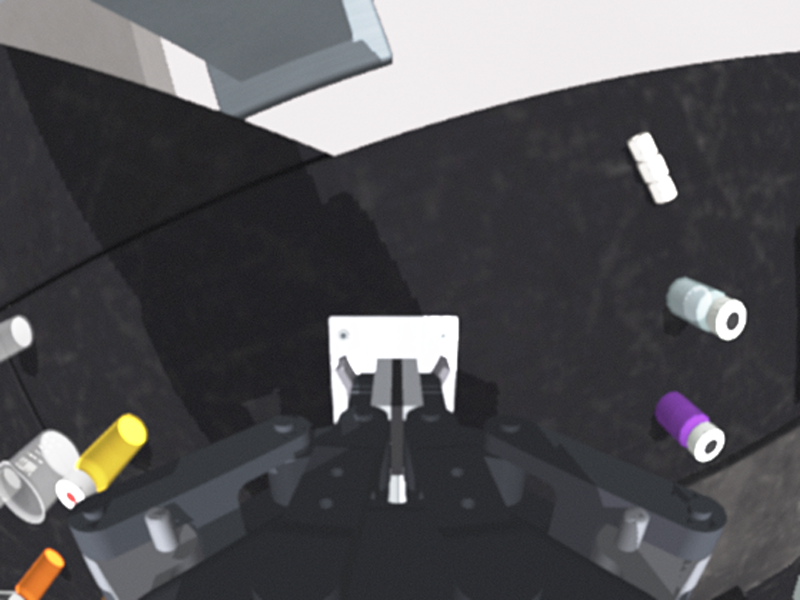

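The view shows empty closed fingers over the apron and the short vial still upright at (730,319) for its cap. Checking where it is, and the camera's TCP projection.

Run:
```python
from h import *
import pickle
c=pickle.load(open("g1.pkl","rb"))
print("tcp px*",proj(c,np.r_[arm.get_eef_pos()],True)/.7)
f=lambda u,v,z:onz(c,(u*.7-.15,v*.7-.15),z,True).round(4)
print("short cap",f(731,319,.05),"base",f(684,291,.004),"purple cap",f(708,443,.05),"plate",f(329,317,.004),f(459,316,.004))
print("union",f(653,168,.01))
im=viewer.capture("top");cv2.imwrite("pics/t2.png",im[:,:,::-1])
t=viewer.calibration("top");g=im[180:206,165:195].mean(2)
print([ (d["conf"],d["rect"]) for d in viewer.cut_out("top","vial_short_mid")])
print(arm.get_tcp_rot(),Q)
```

```text
tcp px* [393.51087163 346.59909773]
short cap [0.5077 0.2481] base [0.5048 0.2489] purple cap [0.5772 0.2307] plate [0.4557 0.0541] [0.4762 0.1175]
union [0.4309 0.2392]
[(0.64, [378.8, 197.1, 399.7, 217.5]), (0.53, [172.2, 189.0, 178.3, 196.7])]
[ 1.59303903e-01  9.87229567e-01 -4.00058777e-05 -2.16265703e-04] [0.15988119 0.98713627 0.         0.        ]
```

```bash
python3 - <<'E'
from h import *
import pickle
c=pickle.load(open("g1.pkl","rb")); Rm=R.from_quat(arm.get_tcp_rot()); p=arm.get_eef_pos()
for v in [(0,0,0),(.011,0,0),(0,0,-.013),(.011,0,-.013),(-.011,0,0),(0,0,-.019),(.011,0,-.03)]: print(v,(proj(c,p+Rm.apply(v),True)/.7).round(0))
C=pickle.load(open("cal.pkl","rb"))["w_mag"]; p=np.array([.5102,.1091,.2]);Rm=R.from_quat(quat(np.radians(71.5)))
for v in [(.011,.0425,-.013),(.011,-.0425,-.013),(0,.0425,-.013),(-.011,.0425,-.013)]: print(v,(proj(C,p+Rm.apply(v),True)/.7).round(0))
E
python3 - <<'E'
import cv2
a=cv2.imread('pics/g1.png')[290:430,320:480]
b=cv2.imread('pics/w_magx.png')[340:480,170:330]
import numpy as np
cv2.imwrite('pics/z.png',cv2.resize(np.hstack([a,b]),None,fx=2.5,fy=2.5,interpolation=cv2.INTER_CUBIC))
E
```

```text
(0, 0, 0) [393. 347.]
(0.011, 0, 0) [393. 320.]
(0, 0, -0.013) [393. 359.]
(0.011, 0, -0.013) [393. 331.]
(-0.011, 0, 0) [393. 372.]
(0, 0, -0.019) [393. 365.]
(0.011, 0, -0.03) [393. 347.]
(0.011, 0.0425, -0.013) [506. 330.]
(0.011, -0.0425, -0.013) [281. 331.]
(0, 0.0425, -0.013) [504. 358.]
(-0.011, 0.0425, -0.013) [502. 383.]
```

View pics/z.png

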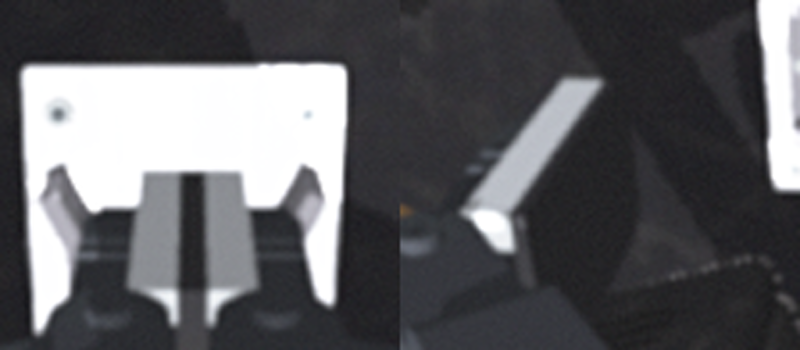

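The crop shows the finger tips at row ~358 where the stated TCP would project to ~320 for its front edge. The tips therefore seem about 40 mm higher than stated, or the calibration is off. I'll test this with a gentle touch on empty bench.

Run:
```python
from h import *
arm.move_pose([.45,.165,.05],Q)
r=arm.movel([.45,.165,.006],.12,stop_force=5); print(r,arm.get_eef_pos(),arm.get_force())
if not r:
    r=arm.movel([.45,.165,-.045],.03,stop_force=4); print(r,arm.get_eef_pos(),arm.get_force())
arm.movel([.45,.165,.05],.15); print(arm.get_time_s())
```

```text
False [0.45022959 0.16458048 0.00630187] [-0.46911265 -0.35881854  0.01613859]
True [ 0.44990245  0.16498959 -0.03248927] [-1.2470391  -0.2558951   7.37248388]
12.0083
```

Shut tips touch the bench at a TCP reading of −0.032, so the true tips sit 32 mm above the reported TCP. I'll apply that offset and pick again.

```bash
cat >> h.py <<'E'
DZ=-.032   # measured: true tip z = reported tcp z + .032
E
python3 - <<'E'
from h import *
pick((.508,.2485),.018+DZ); p=arm.get_eef_pos(); arm.movel([*p[:2],.06+DZ],.15)
arm.move_pose([*mag(-.06),.06+DZ],Q)
snap("g2"); print(arm.get_time_s(),arm.get_opening(),arm.get_grip_force(),arm.get_eef_pos(),mag(-.06),arm.get_force())
E
```

```text
open 0.021487643220690446 grip 58.55594873428345
15.85 0.021181209744369055 58.64939510822296 [0.44934045 0.09144245 0.02779676] [0.44906744 0.09073894] [ 0.67361093  0.56592175 -0.99478004]
```

View pics/g2.png

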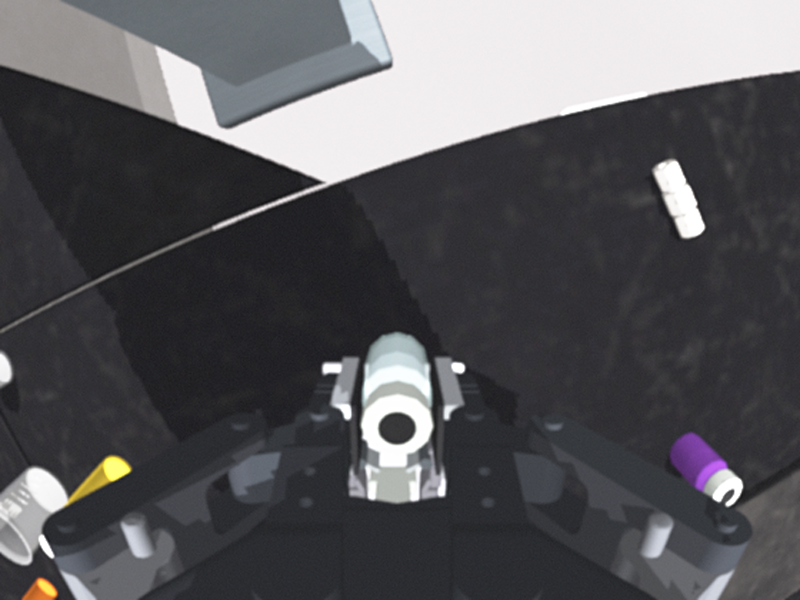

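The short vial is held, with its cap dot at (397,427). Computing its visual offset from the TCP.

Run:
```python
from h import *
import pickle
c=pickle.load(open("g2.pkl","rb"));p=arm.get_eef_pos()
for z in (.090,.092): 
    d=onz(c,(397*.7-.15,427*.7-.15),z,True)-p[:2]; print(z,"along mag x",d@AX,"left",d@LT)
c=pickle.load(open("g1.pkl","rb")) # mag line from g1 plate front corners
k=np.array([onz(c,(u*.7-.15,v*.7-.15),.004,True) for u,v in [(329,317),(459,316)]]).mean(0)
print("plate front centre in mag frame",(k-O)@AX,(k-O)@LT, "TCP now",(p[:2]-O)@AX,(p[:2]-O)@LT)
```

```text
0.09 along mag x 0.00077713271245962 left 0.0012572744998715496
0.092 along mag x -0.00039658650040406973 left 0.0012541527693455447
plate front centre in mag frame -0.04244015836022884 0.0006554123825045308 TCP now -0.05996301295008212 0.0007537202158574077
```

```bash
cat >> h.py <<'E'
def insert(lat,z=.025,xs=(-.012,.004,.014,.026)):
    z+=DZ; arm.movel([*mag(-.046,lat),z+.02],.2); arm.movel([*mag(-.036,lat),z],.12)
    arm.hold(.1); f0=arm.get_force()
    for x in xs:
        s=arm.movel([*mag(x,lat),z],.05,stop_force=15); f=arm.get_force()-f0; p=arm.get_eef_pos()
        print(f"x {x} stop {s} F_ax {f[:2]@AX:.2f} F_left {f[:2]@LT:.2f} Fz {f[2]:.2f} at {(p[:2]-O)@AX:.4f} {(p[:2]-O)@LT:.4f} {p[2]-DZ:.4f} open {arm.get_opening():.4f}",flush=True)
        if s: return False
        if abs(f[:2]@LT)>2.5: lat+=np.clip((f[:2]@LT)*.0002,-.001,.001); print("lat->",lat)
    return True
E
python3 - <<'E'
from h import *
print(insert(-.0019)); snap("g3"); print(arm.get_time_s())
E
```

```text
x -0.012 stop False F_ax -0.79 F_left 0.51 Fz 0.26 at -0.0121 -0.0020 0.0248 open 0.0211
x 0.004 stop False F_ax -0.80 F_left 1.04 Fz -0.14 at 0.0042 -0.0019 0.0250 open 0.0214
x 0.014 stop False F_ax 2.65 F_left 2.92 Fz -1.08 at 0.0146 -0.0017 0.0251 open 0.0215
lat-> -0.0013160781103710342
x 0.026 stop False F_ax -3.39 F_left 0.07 Fz 0.97 at 0.0261 -0.0014 0.0249 open 0.0212
True
18.525
```

```bash
cat >> h.py <<'E'
def release(lat):
    p=arm.get_eef_pos(); arm.movel([*mag(.026,lat),.0228+DZ],.05); eoat.move_gripper(.045); arm.hold(.1)
    p=arm.get_eef_pos(); arm.movel([*p[:2],.125+DZ],.2)
E
python3 - <<'E'
from h import *
release(-.0013)
q=mag(-.01,.0); arm.move_pose([*q,.17+DZ],Q); snap("g4"); print(arm.get_time_s())
i=cv2.imread("pics/g4.png"); p=viewer.calibration("wrist"); c=(proj(p,np.r_[mag(.02),.03],True)/.7).astype(int); print(c)
x,y=c; cv2.imwrite("pics/g4c.png",cv2.resize(i[max(0,y-120):y+120,x-150:x+150],None,fx=2.4,fy=2.4,interpolation=cv2.INTER_CUBIC))
E
```

```text
20.3833
[395 333]
```

View pics/g4c.png

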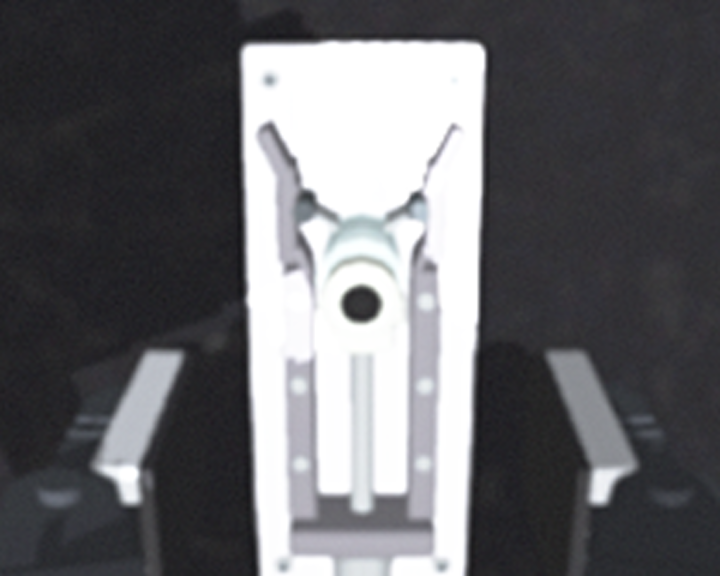

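The short vial is in, at crop (361,303), with both lips shut behind it. Next is tall A, with a guarded descent.

```bash
cat >> h.py <<'E'
def tall(xy,lat):
    eoat.move_gripper(.05); arm.move_pose([*xy,.13+DZ],Q); arm.movel([*xy,.045+DZ],.15)
    if arm.movel([*xy,.018+DZ],.06,stop_force=5): print("contact",arm.get_eef_pos(),arm.get_force()); return False
    eoat.move_gripper(.0,80); print("open",arm.get_opening(),"grip",arm.get_grip_force(),arm.get_eef_pos()[:2]-xy)
    if arm.get_opening()<.018: return False
    arm.movel([*xy,.125+DZ],.2); arm.move_pose([*mag(-.05,lat),.11+DZ],Q)
    snap("t%d"%int(arm.get_time_s())); print(arm.get_time_s(),arm.get_opening())
    return True
E
python3 - <<'E'
from h import *
import glob
if tall(np.array([.399,-.1572]),-.0013): print(glob.glob("pics/t??.png"),insert(-.0013),arm.get_time_s())
E
```

```text
open 0.020720574792353383 grip 78.14705014228821 [ 0.0003276  -0.00015905]
25.1083 0.0212329885956559
x -0.012 stop False F_ax -0.88 F_left -1.19 Fz -0.07 at -0.0121 -0.0014 0.0248 open 0.0211
x 0.004 stop False F_ax -1.87 F_left -0.72 Fz -0.87 at 0.0042 -0.0014 0.0249 open 0.0212
x 0.014 stop False F_ax 3.09 F_left -0.22 Fz -3.47 at 0.0145 -0.0013 0.0251 open 0.0211
x 0.026 stop False F_ax -3.16 F_left -0.28 Fz 0.30 at 0.0261 -0.0014 0.0249 open 0.0213
['pics/t24.png'] True 27.8583
```

Run:
```python
from h import *
release(-.0013)
q=mag(-.01,.0); arm.move_pose([*q,.19+DZ],Q); snap("g5"); print(arm.get_time_s())
i=cv2.imread("pics/g5.png"); x,y=395,333
cv2.imwrite("pics/g5c.png",cv2.resize(i[y-120:y+150,x-150:x+150],None,fx=2.2,fy=2.2,interpolation=cv2.INTER_CUBIC))
```

```text
29.775
```

View pics/g5c.png

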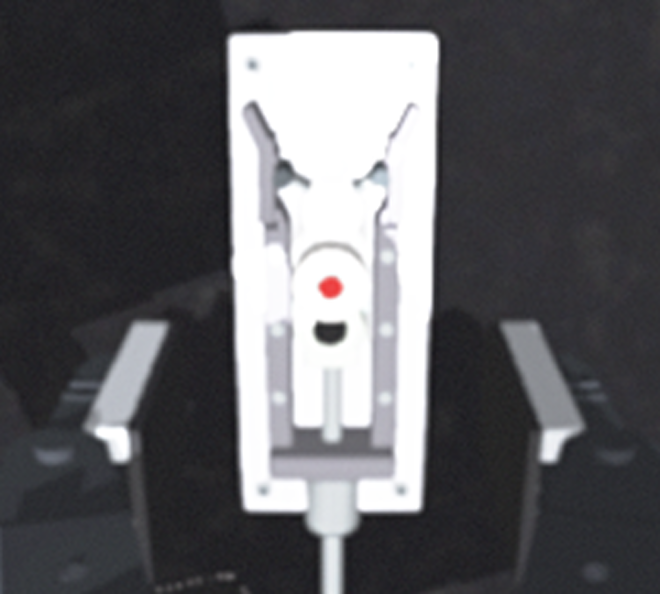

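Tall A is in, cap dot at crop (330,288), with the short vial deeper and the lips shut. Now tall B.

Run:
```python
from h import *
import pickle
c=pickle.load(open("g5.pkl","rb"))
for u,v,z in [(330,288,.081),(330,331,.054)]:
    d=onz(c,((245+u/2.2)*.7-.15,(213+v/2.2)*.7-.15),z,True)-O; print(d@AX,d@LT)
if tall(np.array([.5018,-.265]),-.0013): print(insert(-.0013),arm.get_time_s())
```

```text
0.01565495952292274 1.823716916229956e-05
0.03896504856172078 -0.00011720313256952802
open 0.020690872043477106 grip 78.16571831703186 [ 0.00031066 -0.00017966]
35.15 0.02118586278799402
x -0.012 stop False F_ax -0.52 F_left 1.16 Fz 0.71 at -0.0121 -0.0014 0.0248 open 0.0213
x 0.004 stop False F_ax -1.21 F_left 0.55 Fz -0.09 at 0.0042 -0.0013 0.0249 open 0.0214
x 0.014 stop False F_ax 3.72 F_left 1.04 Fz -1.71 at 0.0145 -0.0013 0.0251 open 0.0208
x 0.026 stop False F_ax -2.54 F_left 1.45 Fz 0.99 at 0.0260 -0.0014 0.0248 open 0.0212
True 37.9
```

Run:
```python
from h import *
release(-.0013)
q=mag(-.01,.0); arm.move_pose([*q,.19+DZ],Q); snap("g6"); print(arm.get_time_s(),arm.get_force())
i=cv2.imread("pics/g6.png"); x,y=395,333
a=cv2.resize(i[y-120:y+150,x-150:x+150],(444,400))
arm.move_pose([.35,-.35,.3],Q); t=viewer.capture("top")[:,:,::-1]
b=cv2.resize(t[130:290,150:410],(800,492))[:,:]
cv2.imwrite("pics/g6c.png",a); cv2.imwrite("pics/t6.png",t)
s=viewer.capture("scene")[:,:,::-1]; s=cv2.resize(s[185:285,165:265],(400,400),interpolation=cv2.INTER_CUBIC)
cv2.imwrite("pics/fin.png",np.hstack([a[:,60:-60],s])); print(arm.get_time_s())
```

```text
39.8167 [-0.85183255  0.81860622 -0.69534414]
41.6417
```

View pics/fin.png

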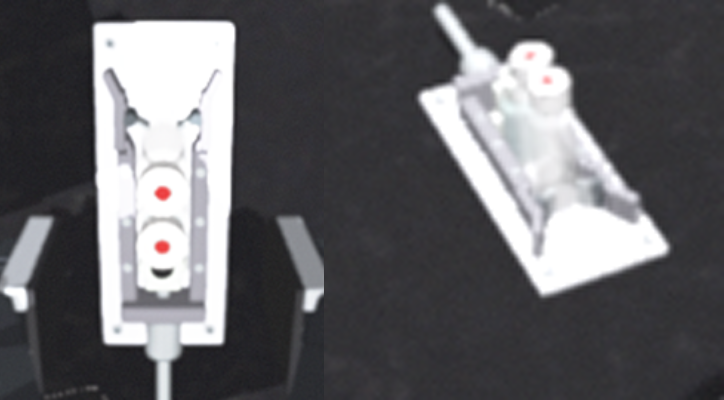

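All three vials stand upright, the short one deepest behind the red dots at (162,193) and (162,247), with the lips shut. The arm is clear, so I'm handing it in.

```bash
python3 -c "
from workcell import arm
print(arm.sign_off())"
```

```text
the job is handed in; nothing more can be done
None
```

All three vials are loaded upright in the magazine, the short one deepest, with the lips shut in the last pictures, and the job was handed in at about 42 s of the 72 s allowed; I made no final position check on the bystanders, though the arm met no unexpected contact near them.

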